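Stand up the folded cookbook stand on its kickstand and hold it

TASK

The folding cookbook stand is lying face down on the worktop. While it lies there, swing the kickstand on its back out past its snap-over point until it comes up against its stop; then take the stand by its top rail, tip it up where it is so that it stands squarely on its bottom edge and the kickstand's foot, and finish still gripping the rail, so that it cannot tip while I put the heavy cookbook on it. Do not drag the stand about, and leave the cookbook, the mug, the salt shaker and the jam jar where they are.

Things in the scene. Friction and masses are not known exactly. Their poses are not given: they have to be found in the camera images.
- stand: Loose stand, about 0.6 kg: light wooden board 160 wide x 200 x 8 mm, ledge 31 mm deep with a steel lip bar in front, black rail at the top. Origin: on the worktop under the bottom edge. Axes as it lies face down: z up (out of its back), x from top to bottom edge, y along the hinge, rail and edge. The bottom end lies 34 mm high, on the lip bar; the top edge touches the worktop.
- stand_rail (a point): Centre of the top rail: round black sleeve 12 mm thick, 72 mm long, along the stand's y, 40 mm past the board's top edge (34 mm clear gap for a finger). It lies about 21 mm above the worktop, board flat; it can turn between finger pads. Standing properly (board leaning back 20 degrees) it is 223 mm high.
- stand_bottom (a point): Middle of the board's bottom edge, on its back face. 241 mm from the rail's centre. With the stand lying it is 34 mm high; standing properly 3 mm high, with the rail 98 mm behind it (away from the side to which the top pointed while lying). While tipped up it rolls over the ledge and so also comes about 18 mm to that rear side.
- stand_pin (a point): Kickstand's hinge pin in the dark hub on the board's back, axis along the stand's y, 16 mm out from the back face. While the stand lies it is about 28 mm high.
- leg_grip (a point): Point on the kickstand's round 9 mm steel rod, 125 mm from the pin, good to pinch across the rod. Rod centre is 16 mm above the board's back when folded; 44 mm above the worktop while the stand lies. Only the board lies beside it.
- leg_foot (a point): Centre of the kickstand's black cross foot: cylinder 15 mm thick, 60 mm long, 162 mm from the pin. When folded it lies over the bottom edge of the board; with the stand standing properly it is 7.5 mm high (2 mm more if it comes down on the thin green mat).
- stand_leg (a joint): Kickstand angle from folded flat, 0, to its hard open stop, 0.80 rad. The foot rises off the board's back as it opens. An over-centre spring (about 0.2 N m at most) pulls it shut below about 0.45 rad while the stand lies, and snaps it open to the stop above about 0.5. Standing on it presses it against the stop.
- cookbook: Closed teal hardback, 212 x 150 x 27 mm, lying flat; origin under its centre. Leave alone.
- mug: Green and white mug, 78 mm across, 116 with handle, 101 high; origin under its centre. Leave alone.
- salt: Salt shaker with grey top, 44 mm across, 90 high; origin under its centre. Leave alone.
- jam: Jam jar with yellow lid, 68 mm across, 84 high; origin under its centre. Leave alone.

How it is judged:
By the outcome, as a careful person would: the job done as asked, in the order asked, and still so for the second after the job is handed in, while the arm keeps its last pose, push and grip.
It also fails if it takes over 64 s, if anything falls off the work surface, if the arm or the gripper's body presses on something with over 40 N, if the wrist force passes 120 N, or if a joint passes its speed limit or range.

ROBOT

A 6-joint arm with a two-finger parallel gripper is mounted at the origin on a cart in front of the work surface, level with it; the furniture and walls round the work are solid. World frame = base frame: x ahead of the robot, y to its left, z up, the work surface at z = 0. Lengths are in m, angles in rad, forces in N, time in s.
With the tool pointing down it reaches from about 0.325 to 0.775 m from the base axis. Payload 5.5 kg.
Tool frame: the origin (TCP) lies between the finger pads, 19 mm behind the fingertips; this is the grasp point; z points along the fingers, y is the line along which they close (so a half turn about z gives the same grasp; the last joint's range is limited). The gripper opens to 85 mm and grips with 20 to 120 N. Pads are 22 mm wide; open, the fingers measure 114 mm over their backs; the gripper's body (76 mm by 85 mm) begins 54 mm behind the grasp point. The pads swing forward as they close: fully open they stand 13 mm farther back than shut.
Start: joints at [-1.195, 0.091, 1.231, -0, 1.82, -0.057], TCP at [0.252, -0.545, 0.25] pointing down, gripper open.
Joint ranges: [-2.87, 2.87], [-0.86, 2.18], [0.17, 2.46], [-1.51, 4.65], [0.06, 2.69], [-2.65, 2.65]. Speed limits (rad/s): [2.57, 2.57, 3.01, 3.14, 3.14, 3.14].

INTERFACE

Orientations are given as a unit quaternion [w, x, y, z].
In Python, from bench import robot, imaging, job gives the robot as it stands. The module is installed in compiled form; this text tells all that it offers.
- The arm moves only by the tool arm_command, never from a script. Its argument "rows" is a list that holds one entry, the list of rows, each a list of 5 numbers: the shift along the tool's x, y, z in m, then the turn about the tool's z in rad, then the opening, from -1 (shut) to 1 (fully open). A call has exactly 10 rows; each row shifts and turns the commanded pose from where the row before left it, along the tool's axes as they then stand; what a row does not reach is not made up. A row lasts 1/10 s, in which the tool goes at most 50 mm and 8.59 degrees, less where a joint would pass 70% of its speed; a pose out of reach is approached as far as the arm can. A call with a gripper value outside its range is refused whole. The fingers move at their own pace and stop on an object; the grip force is fixed at half the most. Time passes only in rows, so rows that do not move let the fingers close, or fill a call up. It gives the time, the measured TCP pose, the force, the opening and the grip force at its end, in the units of the state.
- robot.observe(): the state, without advancing time (a new reading comes with each control period).
- imaging.camera(name): name is "scene" or "top"; returns (picture, depth): 480x640x3 uint8, red, green, blue; 480x640 float32, m along the optical axis (not along the pixel's ray), 0 where there is no reading.
- imaging.calibration(name): a dict with "K" (3x3 intrinsics, pixels), "k1" (the pictures are not rectified: a ray, as slopes to the right and down, at radius r is drawn at 1 + k1 r^2 times it, then the intrinsics apply), "T" (4x4, takes a point from camera to world coordinates). Camera axes: x right, y up, looking along -z (the intrinsics and any distortion apply to the point x, -y, -z); pixel columns grow to the right and rows downward; lengths in m; the calibration is good to about 2 mm. A picture is of the moment at which its call begins. calibration takes no time and is no camera call.
- job.finish_job(): hands the job in; it is judged then, once.
Trained networks look in the newest picture that a camera, given by its name, has taken for a name from the list of things; names that differ only in an ending like _2 or _b are one class to them, and where a whole thing is asked for, a point or a joint stands for the part that bears it (a point fixed in the world has none). Each returns a list of dicts, best first, with "p" (0 to 1); they miss things now and then, are a little off and sometimes report something else, mostly with a low value. They report only what shows in the picture. A call takes as long as a camera call.
- imaging.masks_of(camera, target): "pixels" (480x640 bool, what is visible of it) and "position" ([column, row] in pixels, amid what is visible of it).
The state is a dict: "time": time; "qpos": joint angles; "joint_vel": joint speeds; "joint_torque": joint torques, N m; "eef_pos": TCP position; "tool_rot": TCP orientation; "wrist_force": force on the tool from outside, world axes, zero at the start; "torque": the same for the moment, N m; "gripper_width": opening from 0.0 (shut) to 1.0 (fully open); "gripper_force": force on a finger pad.
Only numpy, scipy, OpenCV 4.12 (cv2) and the standard library are available. Lean on these libraries where they do the work, as an engineer would, in place of code of your own. Each camera call takes 0.05 s, during which the arm holds its last target. There are 200 camera calls.

## Working session

There is one attempt and no reset: what is moved stays moved. The work goes in short steps, Python scripts to look and compute and a tool call to move; the robot and the scene stay as the last step left them, time stands still between calls to the robot, and variables do not carry over. Pictures are saved under pics/ and viewed, at most 13 in all, crops included, and the job is handed in when it is done.

Besides the shell and the picture viewer there is one more tool, called after ">>>" as a command line: name --argument value ..., lists and objects as JSON in quotes. arm_command: Moves the arm, as the interface text tells. Its arguments: {"type":"object","properties":{"rows":{"type":"array"}},"required":["rows"]}

```bash
mkdir -p pics; cat > h.py <<'E'
import numpy as np, cv2
from bench import robot, imaging, job
def px2w(name,uv,depth):
    c=imaging.calibration(name);K=c["K"];u=(np.atleast_2d(uv)-[K[0][2],K[1][2]])/[K[0][0],K[1][1]]
    s=u.copy()
    for _ in range(10): s=u/(1+c["k1"]*(s**2).sum(1,keepdims=True))
    d=np.asarray(depth).reshape(-1,1)
    P=np.hstack([s[:,:1]*d,-s[:,1:]*d,-d,np.ones_like(d)])
    return (P@np.asarray(c["T"]).T)[:,:3]
def mask_pts(name,m,depth):
    v,u=np.nonzero(m&(depth>0)); return px2w(name,np.c_[u,v],depth[v,u])
E
python3 - <<'E'
from h import *
np.set_printoptions(precision=3,suppress=True)
for n in("top","scene"):
    im,d=imaging.camera(n); cv2.imwrite(f"pics/{n}0.png",im[:,:,::-1]); np.save(f"{n}d.npy",d)
    for t in("stand","stand_rail","stand_bottom","stand_pin","leg_grip","leg_foot","stand_leg","cookbook","mug","salt","jam"):
        for r in imaging.masks_of(n,t)[:2]:
            P=mask_pts(n,r["pixels"],d)
            if len(P): print(n,t,round(r["p"],2),np.round(r["position"]),np.median(P,0),P.min(0),P.max(0),len(P))
s=robot.observe();print(s["time"],s["eef_pos"],s["tool_rot"],s["wrist_force"])
E
```

```text
top stand 0.91 [312. 277.] [ 0.393 -0.152  0.027] [ 0.067 -0.212 -0.002] [ 0.437 -0.032  0.499] 536
top stand_rail 0.57 [305. 276.] [ 0.391 -0.144  0.026] [ 0.059 -0.207 -0.002] [ 0.429 -0.022  0.508] 578
top stand_bottom 0.57 [312. 278.] [ 0.392 -0.149  0.027] [ 0.058 -0.226  0.003] [ 0.429 -0.043  0.498] 514
top stand_pin 0.57 [304. 276.] [ 0.389 -0.142  0.026] [ 0.038 -0.212 -0.007] [ 0.442 -0.005  0.511] 676
top cookbook 0.67 [484. 310.] [ 0.39  -0.624  0.03 ] [ 0.222 -0.733 -0.005] [ 0.561 -0.477  0.369] 2580
top salt 0.62 [407. 310.] [ 0.325 -0.421  0.059] [ 0.313 -0.442  0.009] [ 0.35  -0.402  0.096] 342
scene stand 0.83 [291. 255.] [ 0.47  -0.016  0.021] [ 0.378 -0.238  0.   ] [0.529 0.047 0.042] 391
scene stand 0.72 [446. 214.] [ 0.428 -0.609  0.03 ] [ 0.3   -0.759  0.001] [ 0.611 -0.437  0.091] 1437
scene stand_rail 0.97 [287. 256.] [ 0.474 -0.012  0.02 ] [ 0.378 -0.205 -0.004] [0.546 0.047 0.042] 473
scene stand_bottom 0.81 [287. 260.] [ 0.473 -0.01   0.02 ] [ 0.378 -0.204 -0.004] [0.546 0.047 0.042] 468
scene stand_pin 0.81 [287. 255.] [ 0.472 -0.014  0.021] [ 0.378 -0.207  0.   ] [0.529 0.047 0.042] 402
scene leg_foot 0.44 [156. 262.] [0.589 0.338 0.067] [ 0.238  0.275 -0.001] [0.741 0.408 0.239] 602
scene cookbook 0.59 [446. 213.] [ 0.427 -0.61   0.03 ] [ 0.292 -0.778 -0.001] [ 0.601 -0.423  0.095] 1462
scene mug 0.78 [377. 202.] [ 0.578 -0.42   0.063] [ 0.552 -0.55  -0.003] [ 0.698 -0.382  0.107] 808
scene salt 0.84 [424. 232.] [ 0.323 -0.415  0.049] [ 0.308 -0.539  0.003] [ 0.446 -0.401  0.095] 329
scene jam 0.87 [160. 259.] [0.589 0.337 0.072] [ 0.244  0.275 -0.   ] [0.741 0.407 0.239] 543
1.2 [ 0.252 -0.545  0.25 ] [-0.     0.977  0.215  0.   ] [1.191 0.237 0.043]
```

```bash
python3 -c "
import cv2
a=cv2.imread('pics/top0.png');b=cv2.imread('pics/scene0.png')
import numpy as np
cv2.imwrite('pics/s0.png',cv2.resize(b[160:360,120:520],(800,400),interpolation=cv2.INTER_CUBIC))
cv2.imwrite('pics/t0.png',cv2.resize(a[160:360,190:390],(600,600),interpolation=cv2.INTER_CUBIC))"
```

```text
(no output)
```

View pics/top0.png

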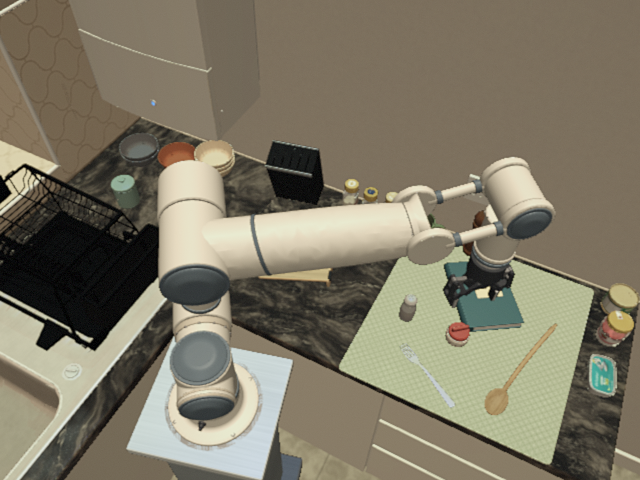

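View pics/s0.png

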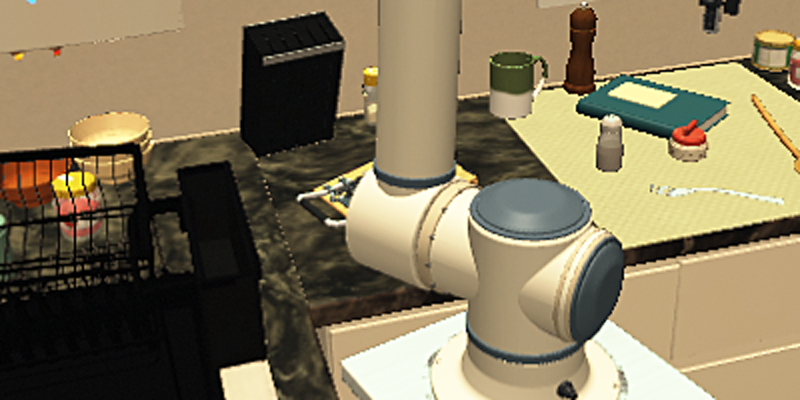

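View pics/t0.png

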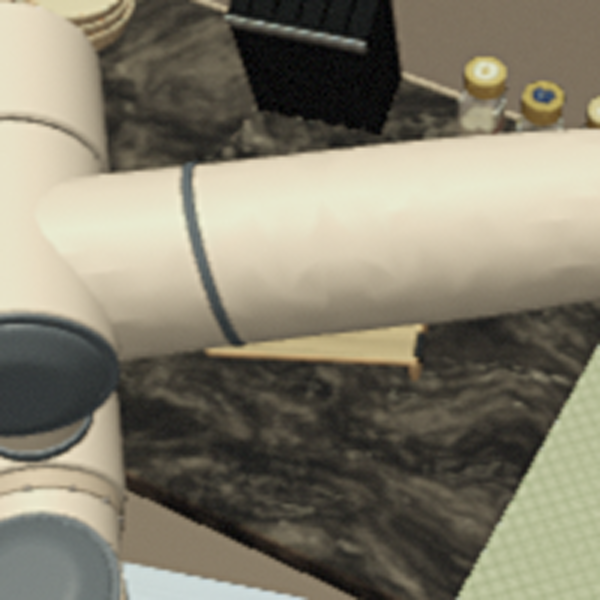

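The arm hides the stand. What shows is its rail end at about (315,205) in the scene crop, pointing to +y, and a board strip at (310,277) in the top picture. I'll swing the arm over to +y, high up, to clear the view.

>>> arm_command --rows '[[[0.03,-0.03,-0.02,0,1],[0.03,-0.03,-0.02,0,1],[0.035,-0.035,-0.007,0,1],[0.035,-0.035,-0.007,0,1],[0.035,-0.035,-0.007,0,1],[0.035,-0.035,-0.007,0,1],[0.035,-0.035,-0.007,0,1],[0.035,-0.035,-0.007,0,1],[0.035,-0.035,-0.007,0,1],[0.035,-0.035,-0.007,0,1]]]'

```text
time: 2.2
eef_pos: [0.4178, -0.0915, 0.3466]
tool_rot: [0.0, 0.977, 0.215, 0.001]
wrist_force: [1.9, -0.0, 0.3]
gripper_width: 0.999
gripper_force: 0.0
```

>>> arm_command --rows '[[[0.035,-0.035,-0.007,0,1],[0.035,-0.035,-0.007,0,1],[0.035,-0.035,-0.007,0,1],[0.035,-0.035,-0.007,0,1],[0.035,-0.035,-0.007,0,1],[0,0,0,0,1],[0,0,0,0,1],[0,0,0,0,1],[0,0,0,0,1],[0,0,0,0,1]]]'

```text
time: 3.2
eef_pos: [0.5029, 0.1376, 0.3815]
tool_rot: [0.0, 0.977, 0.214, 0.0]
wrist_force: [-0.3, 0.5, 0.1]
gripper_width: 1.001
gripper_force: 0.0
```

```bash
python3 - <<'E'
from h import *
np.set_printoptions(precision=3,suppress=True)
for n in("top","scene"):
    im,d=imaging.camera(n); np.save(f"{n}d.npy",d); np.save(f"{n}i.npy",im)
    for t in("stand","stand_rail","leg_foot","stand_leg","stand_pin"):
        for r in imaging.masks_of(n,t)[:2]:
            P=mask_pts(n,r["pixels"],d)
            if len(P): print(n,t,round(r["p"],2),np.round(r["position"]),np.median(P,0),np.percentile(P,2,0),np.percentile(P,98,0),len(P))
    if n=="top": a=cv2.resize(im[170:350,200:440,::-1],(800,600),interpolation=cv2.INTER_CUBIC); cv2.imwrite("pics/t1.png",a)
s=robot.observe();print(s["time"],s["eef_pos"],s["tool_rot"],s["qpos"],s["wrist_force"])
E
```

```text
top stand 0.62 [299. 257.] [ 0.447 -0.097  0.024] [ 0.378 -0.199  0.003] [0.535 0.041 0.054] 3437
top stand_rail 0.59 [297. 259.] [ 0.446 -0.099  0.025] [ 0.38  -0.198  0.009] [0.532 0.04  0.054] 3227
top leg_foot 0.63 [311. 252.] [ 0.458 -0.143  0.046] [ 0.438 -0.197  0.022] [ 0.487 -0.026  0.06 ] 254
top stand_leg 0.67 [330. 252.] [ 0.458 -0.19   0.055] [ 0.436 -0.199  0.035] [ 0.487 -0.033  0.062] 111
top stand_pin 0.67 [298. 256.] [ 0.448 -0.097  0.024] [ 0.379 -0.197  0.009] [0.534 0.041 0.054] 3222
scene stand 0.91 [296. 259.] [ 0.452 -0.021  0.019] [ 0.378 -0.098  0.003] [0.525 0.044 0.038] 814
scene stand_rail 0.87 [297. 259.] [ 0.456 -0.02   0.018] [ 0.375 -0.103 -0.001] [0.551 0.045 0.038] 894
scene leg_foot 0.62 [295. 255.] [ 0.449 -0.029  0.036] [ 0.441 -0.057  0.032] [ 0.454 -0.025  0.038] 7
scene stand_leg 0.52 [301. 249.] [ 0.449 -0.051  0.035] [ 0.442 -0.073  0.025] [ 0.485 -0.025  0.039] 40
scene stand_pin 0.79 [294. 259.] [ 0.452 -0.022  0.019] [ 0.378 -0.098  0.004] [0.527 0.044 0.038] 816
3.8 [0.503 0.139 0.381] [-0.     0.977  0.215 -0.   ] [ 0.204 -0.05   1.138  0.     2.054  1.342] [ 0.239 -0.035 -0.073]
```

View pics/t1.png

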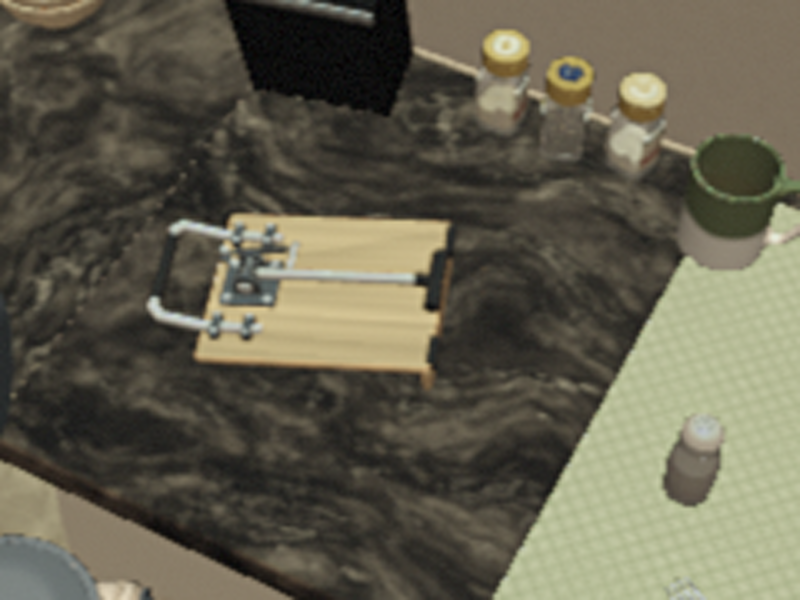

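The picture shows the stand lying with its rail at crop (167,268), the hub at (250,275), the rod running along row ~278 to the foot at (437,280), and nothing around it. Next I'll fit its axes.

```bash
python3 - <<'E'
from h import *
np.set_printoptions(precision=4,suppress=True)
im=np.load("topi.npy");d=np.load("topd.npy")
hsv=cv2.cvtColor(im,cv2.COLOR_RGB2HSV).astype(int)
reg=np.zeros(d.shape,bool);reg[230:285,240:340]=1
b=reg&(hsv[...,1]>60)&(hsv[...,2]>130)&(hsv[...,0]>10)&(hsv[...,0]<28)
P=mask_pts("top",b,d); P=P[(P[:,2]>0.0)&(P[:,2]<.05)]
print(len(P)); r=cv2.minAreaRect(P[:,:2].astype(np.float32));print(r,cv2.boxPoints(r))
A=np.c_[P[:,:2],np.ones(len(P))];print("plane",np.linalg.lstsq(A,P[:,2],rcond=None)[0])
def px(c): return np.array(c)*.3+[200,170]
def at(c,z):  # ray-plane
    q=px(c); p=px2w("top",[q,q],[1,2]); t=(z-p[0,2])/(p[1,2]-p[0,2]); return p[0]+t*(p[1]-p[0])
for n,c,z in [("rail a",(179,238),.021),("rail b",(155,298),.021),("rail mid",(167,268),.022),("rod1",(285,274),.037),("rod2",(415,278),.05),("foot",(437,280),.055),("hub",(250,275),.028),("bd TL",(228,215),.008),("bd BL",(196,360),.008),("bd TR",(450,221),.034),("bd BR",(432,370),.034),("mat",(655,310),0),("mat2",(600,410),0)]:
    q=px(c).round().astype(int); dd=d[q[1]-1:q[1]+2,q[0]-1:q[0]+2]; print(n,at(c,z),px2w("top",px(c),np.median(dd))[0])
E
```

```text
2329
((0.46300917863845825, -0.09902029484510422), (0.17685382068157196, 0.19879281520843506), 4.490923881530762) [[ 0.3671 -0.0069]
 [ 0.3826 -0.205 ]
 [ 0.5589 -0.1912]
 [ 0.5434  0.007 ]]
plane [ 0.0115 -0.124   0.0046]
rail a [0.4826 0.037  0.021 ] [0.4972 0.0425 0.0021]
rail b [0.4146 0.0387 0.021 ] [0.4119 0.0375 0.0248]
rail mid [0.4474 0.0375 0.022 ] [0.4468 0.0373 0.0228]
rod1 [ 0.452  -0.0665  0.037 ] [ 0.4511 -0.0667  0.0382]
rod2 [ 0.4621 -0.1769  0.05  ] [ 0.4583 -0.1775  0.0548]
foot [ 0.4602 -0.196   0.055 ] [ 0.458  -0.1963  0.0577]
hub [ 0.4512 -0.0356  0.028 ] [ 0.4451 -0.0375  0.0361]
bd TL [0.5278 0.0055 0.008 ] [0.5325 0.0071 0.0021]
bd BL [ 0.3686 -0.0096  0.008 ] [ 0.3711 -0.0086  0.0042]
bd TR [ 0.5431 -0.1923  0.034 ] [ 0.5696 -0.1887  0.0021]
bd BR [ 0.3836 -0.2074  0.034 ] [ 0.404  -0.2045  0.0048]
mat [ 0.5119 -0.3804  0.    ] [ 0.5094 -0.3803  0.0031]
mat2 [ 0.3981 -0.3479  0.    ] [ 0.3963 -0.3478  0.0027]
```

>>> arm_command --rows '[[[-0.0165,0.0255,0.025,0,1],[-0.0165,0.0255,0.025,0,1],[-0.0165,0.0255,0.025,0,1],[-0.0165,0.0255,0.025,0,1],[-0.0165,0.0255,0.025,0,1],[-0.0165,0.0255,0.025,0,1],[-0.0165,0.0255,0.025,0,1],[-0.0165,0.0255,0.025,0,1],[-0.0165,0.0255,0.025,0,1],[-0.0165,0.0255,0.025,0,1]]]'

```text
time: 4.8
eef_pos: [0.46, -0.163, 0.1301]
tool_rot: [0.0, 0.977, 0.215, 0.0]
wrist_force: [0.3, -0.1, 0.1]
gripper_width: 0.999
gripper_force: 0.0
```

>>> arm_command --rows '[[[0,0,0,-0.135,0.5],[0,0,0,-0.135,0.2],[0,0,0,-0.135,0],[0,0,0,-0.135,0],[0,0,0,-0.135,0],[0,0,0,-0.135,0],[0,0,0,-0.135,0],[0,0,0,-0.135,0],[0,0,0,-0.135,0],[0,0,0,0,0]]]'

```text
time: 5.8
eef_pos: [0.4603, -0.1618, 0.131]
tool_rot: [-0.0, 0.679, 0.734, -0.0]
wrist_force: [0.2, 0.5, 0.2]
gripper_width: 0.499
gripper_force: 0.0
```

```bash
cat >> h.py <<'E'
from scipy.spatial.transform import Rotation as Rn
def delta(t):
    s=robot.observe();w,x,y,z=s["tool_rot"];R=Rn.from_quat([x,y,z,w])
    ya=R.as_matrix()[:,1];print(s["time"],s["eef_pos"],"yaw_y",np.degrees(np.arctan2(ya[1],ya[0])),"d_tool",R.inv().apply(np.array(t)-s["eef_pos"]),s["wrist_force"],s["gripper_width"])
E
python3 -c "
from h import *
delta([.4605,-.161,.052])"
```

```text
5.8 [ 0.4603276  -0.16181154  0.13095306] yaw_y 4.484767155639344 d_tool [0.00079499 0.00024121 0.07895304] [0.18240262 0.54795467 0.23637601] 0.49866090557863535
```

>>> arm_command --rows '[[[0,0,0.015,0,0],[0,0,0.015,0,0],[0,0,0.015,0,0],[0,0,0.014,0,0],[0,0,0.01,0,0],[0,0,0.007,0,0],[0,0,0.003,0,0],[0,0,0,0,-0.3],[0,0,0,0,-0.7],[0,0,0,0,-1]]]'

```text
time: 6.8
eef_pos: [0.4608, -0.1621, 0.0529]
tool_rot: [0.001, 0.679, 0.734, 0.0]
wrist_force: [-0.4, -0.2, 0.8]
gripper_width: 0.076
gripper_force: 58.6
```

>>> arm_command --rows '[[[0,0,0,0,-1],[0,0,0,0,-1],[0,0,0,0,-1],[0,0,0,0,-1],[0,0,0,0,-1],[0,0,0,0,-1],[0,0,0,0,-1],[0,0,0,0,-1],[0,0,0,0,-1],[0,0,0,0,-1]]]'

```text
time: 7.8
eef_pos: [0.4608, -0.1621, 0.0528]
tool_rot: [0.001, 0.679, 0.734, 0.0]
wrist_force: [-0.3, 1.4, 6.0]
gripper_width: 0.078
gripper_force: 58.9
```

>>> arm_command --rows '[[[0.0008,0,-0.005,0,-1],[0.0009,0,-0.0049,0,-1],[0.0012,0,-0.0049,0,-1],[0.0013,0,-0.0049,0,-1],[0.0016,0,-0.0048,0,-1],[0.0016,0,-0.0047,0,-1],[0,0,0,0,-1],[0,0,0,0,-1],[0,0,0,0,-1],[0,0,0,0,-1]]]'

```text
time: 8.8
eef_pos: [0.4598, -0.1544, 0.081]
tool_rot: [-0.0, 0.679, 0.734, 0.0]
wrist_force: [0.6, -0.2, -4.1]
gripper_width: 0.075
gripper_force: 58.6
```

```bash
python3 - <<'E'
from h import *
np.set_printoptions(precision=3,suppress=True)
ims=[]
for n,(r0,c0) in {"top":(200,240),"scene":(190,230)}.items():
    im,d=imaging.camera(n); ims.append(cv2.resize(im[r0:r0+100,c0:c0+133,::-1],(400,300),interpolation=cv2.INTER_CUBIC))
    for r in imaging.masks_of(n,"leg_foot")[:2]:
        P=mask_pts(n,r["pixels"],d); print(n,r["p"],r["position"],np.median(P,0),len(P))
cv2.imwrite("pics/a.png",np.hstack(ims))
E
```

```text
top 0.55 [293.7, 243.5] [ 0.454 -0.094  0.069] 164
scene 0.61 [332.5, 249.1] [ 0.435 -0.074  0.035] 788
scene 0.48 [339.9, 229.3] [ 0.443 -0.183  0.082] 24
```

View pics/a.png

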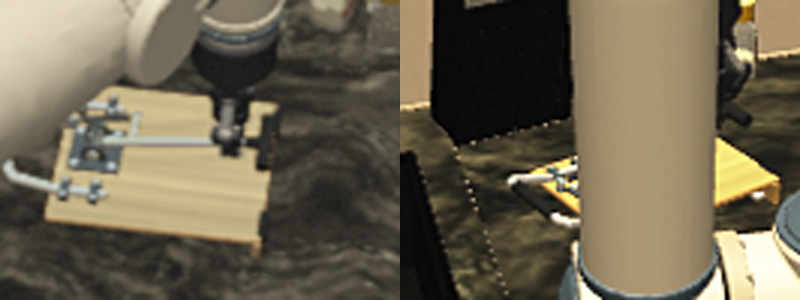

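The rod is pinched and the foot is lifted off the board (scene half, (735,115)). I'll continue the arc.

>>> arm_command --rows '[[[0.0019,0,-0.0047,0,-1],[0.0021,0,-0.0046,0,-1],[0.0022,0,-0.0045,0,-1],[0.0025,0,-0.0044,0,-1],[0.0026,0,-0.0043,0,-1],[0.0028,0,-0.0042,0,-1],[0.003,0,-0.0041,0,-1],[0.0031,0,-0.004,0,-1],[0.0033,0,-0.0038,0,-1],[0.0034,0,-0.0037,0,-1]]]'

```text
time: 10.0
eef_pos: [0.4576, -0.1274, 0.1238]
tool_rot: [-0.0, 0.679, 0.734, -0.0]
wrist_force: [-0.7, -0.4, -3.8]
gripper_width: 0.081
gripper_force: 58.7
```

>>> arm_command --rows '[[[0.0036,0,-0.0036,0,-1],[0.0037,0,-0.0034,0,-1],[0.0038,0,-0.0033,0,-1],[0,0,0,0,-1],[0,0,0,0,-1],[0,0,0,0,-1],[0,0,0,0,-0.6],[0,0,0,0,-0.3],[0,0,0,0,-0.2],[0,0,0,0,-0.2]]]'

```text
time: 11.0
eef_pos: [0.4567, -0.1166, 0.1338]
tool_rot: [-0.0, 0.679, 0.734, -0.0]
wrist_force: [-0.3, 2.5, -1.6]
gripper_width: 0.402
gripper_force: 0.9
```

>>> arm_command --rows '[[[0.01,0,0,0,-0.2],[0.015,0,0,0,-0.2],[0.02,0,-0.005,0,0],[0.02,0,-0.02,0,0],[0.02,0,-0.025,0,0],[0.02,0,-0.025,0,0],[0.02,0,-0.025,0,0.2],[0.02,0,0,0,0.2],[0.01,0,0,0,0.2],[0,0,0,0.1,0.2]]]'

```text
time: 12.0
eef_pos: [0.4446, 0.0391, 0.2336]
tool_rot: [-0.0, 0.715, 0.699, -0.0]
wrist_force: [-0.5, -0.3, -0.2]
gripper_width: 0.599
gripper_force: 0.0
```

>>> arm_command --rows '[[[0,0,0,0.147,0.2],[0,0,0,0.147,0.2],[0,0,0,0.147,0.2],[0,0,0,0.147,0.2],[0,0,0,0.147,0.2],[0,0,0,0.147,0.2],[0,0,0,0.147,0.2],[0,0,0,0.147,0.2],[0,0,0,0.147,0.2],[0,0,0,0.147,0.2]]]'

```text
time: 13.0
eef_pos: [0.4446, 0.0377, 0.2329]
tool_rot: [0.0, 0.999, 0.036, -0.001]
wrist_force: [-0.6, 0.5, 0.2]
gripper_width: 0.598
gripper_force: 0.0
```

```bash
python3 - <<'E'
from h import *
np.set_printoptions(precision=3,suppress=True)
ims=[]
for n,(r0,c0) in {"top":(190,240),"scene":(190,250)}.items():
    im,d=imaging.camera(n); ims.append(cv2.resize(im[r0:r0+120,c0:c0+160,::-1],(400,300),interpolation=cv2.INTER_CUBIC))
    for t in("leg_foot","stand_leg","stand_rail"):
      for r in imaging.masks_of(n,t)[:2]:
        P=mask_pts(n,r["pixels"],d); print(n,t,r["p"],r["position"],np.median(P,0),np.percentile(P,[2,98],0).tolist(),len(P))
    if n=="top":
        hsv=cv2.cvtColor(im,cv2.COLOR_RGB2HSV).astype(int); reg=np.zeros(d.shape,bool);reg[230:285,240:340]=1
        b=reg&(hsv[...,1]>60)&(hsv[...,2]>130)&(hsv[...,0]>10)&(hsv[...,0]<28)
        P=mask_pts("top",b,d); P=P[(P[:,2]>0.0)&(P[:,2]<.05)]
        print(cv2.minAreaRect(P[:,:2].astype(np.float32)))
        b=np.zeros(d.shape,bool);b[215:270,280:345]=1
        P=mask_pts("top",b,d);P=P[(P[:,2]>.14)&(P[:,2]<.18)&(P[:,1]<-.08)];print("high",len(P),P.mean(0),P.min(0),P.max(0))
cv2.imwrite("pics/b.png",np.hstack(ims)); delta([.446,.038,.024])
E
```

```text
top leg_foot 0.55 [292.3, 232.8] [ 0.452 -0.093  0.123] [[0.4243247498993219, -0.12380646264426702, 0.0031092685159078925], [0.5571698053551278, -0.017761698844615186, 0.16944996459214162]] 261
top stand_leg 0.8 [302.2, 231.3] [ 0.452 -0.113  0.161] [[0.4235578332183799, -0.12434303417596593, 0.00039595414117366], [0.6000547904256109, -0.026029702865155966, 0.16991231394255027]] 182
top stand_rail 0.97 [294.2, 259.7] [ 0.447 -0.092  0.024] [[0.37507721301361846, -0.18724009127064506, 0.0057153614922775325], [0.5311411047332579, 0.05146213776838665, 0.1629431487666926]] 3530
((0.46212854981422424, -0.08814408630132675), (0.20036612451076508, 0.18237625062465668), 88.68060302734375)
high 125 [ 0.45  -0.117  0.163] [ 0.42  -0.125  0.144] [ 0.485 -0.101  0.171]
scene leg_foot 0.69 [299.8, 237.4] [ 0.45  -0.062  0.069] [[0.4438024370288643, -0.13760809545798375, -0.0003665646064659289], [0.5906065714410094, -0.03413428896905467, 0.16081921000977226]] 102
scene leg_foot 0.47 [380.5, 206.0] [ 0.561 -0.431  0.039] [[0.5541470544581107, -0.5324896603444973, 0.006043379973725251], [0.6596643948387576, -0.407600053184686, 0.08163643267272618]] 197
scene stand_leg 0.65 [309.7, 233.2] [ 0.45  -0.064  0.083] [[0.441581740672666, -0.12579863899043886, 0.016986333718311934], [0.5688364184458662, -0.013067596136389095, 0.16677085173260084]] 162
scene stand_rail 0.94 [297.5, 256.7] [ 0.451 -0.021  0.019] [[0.37473549196695194, -0.11462257054633326, 0.005781014929748471], [0.5257382760341872, 0.054764266973735966, 0.15571059251592048]] 978
13.4 [0.445 0.038 0.234] yaw_y -85.44489332025762 d_tool [ 0.001 -0.     0.21 ] [ 1.005 -0.008  0.175] 0.598169540344696
```

View pics/b.png

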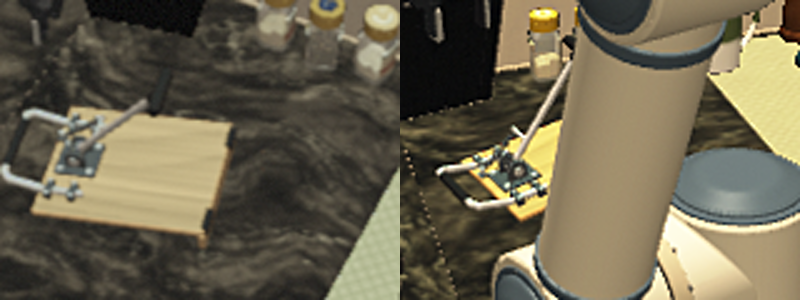

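Left half: the kickstand stands up with its foot at (158,90), open to its stop. The stand seems to have moved about 10 mm toward +y, so I'll re-measure the rail.

```bash
python3 - <<'E'
from h import *
np.set_printoptions(precision=4,suppress=True)
def at(c,z):
    q=np.array(c)/2.5+[240,190]; p=px2w("top",[q,q],[1,2]); t=(z-p[0,2])/(p[1,2]-p[0,2]); return p[0]+t*(p[1]-p[0])
for n,c,z in [("rail a",(25,122),.021),("rail b",(5,170),.021),("rail mid",(15,146),.022),("hub",(78,155),.028),("TL",(72,107),.008),("BL",(33,212),.008),("TR",(235,123),.034),("BR",(207,233),.034)]: print(n,at(c,z))
im,d=imaging.camera("top")
hsv=cv2.cvtColor(im,cv2.COLOR_RGB2HSV).astype(int); reg=np.zeros(d.shape,bool);reg[230:285,240:340]=1
for i,I,D in(("old",np.load("topi.npy"),np.load("topd.npy")),("new",im,d)):
    hsv=cv2.cvtColor(I,cv2.COLOR_RGB2HSV).astype(int)
    b=reg&(hsv[...,1]>60)&(hsv[...,2]>130)&(hsv[...,0]>10)&(hsv[...,0]<28)
    P=mask_pts("top",b,D);P=P[(P[:,2]>0.003)&(P[:,2]<.045)]
    c=P[:,:2]-np.median(P[:,:2],0);r=[]
    for x0 in(.40,.43,.48,.51):
        s=P[abs(P[:,0]-x0)<.006]; r.append(np.percentile(s[:,1],[1,99]))
    print(i,np.array(r).T, [np.percentile(P[abs(P[:,1]-y0)<.006][:,0],[1,99]) for y0 in(-.05,-.1,-.15)])
    # dark rail
    V=hsv[...,2]; P=mask_pts("top",reg,D); Q=V[reg&(D>0)]; k=(P[:,1]>.025)&(P[:,1]<.065)&(P[:,2]>.018)&(P[:,2]<.04)&(P[:,0]>.425)&(P[:,0]<.47); print("rail",k.sum(),P[k].mean(0))
E
```

```text
rail a [0.4897 0.0502 0.021 ]
rail b [0.4166 0.0525 0.021 ]
rail mid [0.4519 0.0511 0.022 ]
hub [ 0.4506 -0.0246  0.028 ]
TL [0.5345 0.006  0.008 ]
BL [0.3757 0.0087 0.008 ]
TR [ 0.5317 -0.1915  0.034 ]
BR [ 0.3724 -0.1907  0.034 ]
old [[-0.1969 -0.199  -0.1774 -0.1893]
 [-0.0071 -0.0036 -0.0206 -0.008 ]] [array([0.3728, 0.5332]), array([0.377, 0.537]), array([0.3809, 0.5383])]
rail 51 [0.4477 0.0422 0.0265]
new [[-0.1809 -0.1863 -0.1872 -0.1834]
 [ 0.0065  0.01    0.0063 -0.0095]] [array([0.3748, 0.5334]), array([0.3749, 0.5312]), array([0.3729, 0.5311])]
rail 55 [0.4468 0.0538 0.0261]
```

>>> arm_command --rows '[[[0.0094,-0.0121,0.02,0,-0.2],[0,0,0.025,0.096,-0.2],[0,0,0.025,0,-0.2],[0,0,0.025,0,-0.2],[0,0,0.025,0,-0.2],[0,0,0.02,0,-0.2],[0,0,0.02,0,-0.2],[0,0,0,0,-0.2],[0,0,0,0,-0.2],[0,0,0,0,-0.2]]]'

```text
time: 14.45
eef_pos: [0.4541, 0.0507, 0.0753]
tool_rot: [-0.0, 1.0, -0.009, 0.001]
wrist_force: [0.7, -1.0, 0.5]
gripper_width: 0.402
gripper_force: 0.0
```

```bash
python3 - <<'E'
from h import *
delta([.453,.0505,.024])
ims=[]
for n,(r0,c0) in {"top":(200,230),"scene":(200,230)}.items():
    im,d=imaging.camera(n); ims.append(cv2.resize(im[r0:r0+90,c0:c0+120,::-1],(400,300),interpolation=cv2.INTER_CUBIC))
cv2.imwrite("pics/c.png",np.hstack(ims))
E
```

```text
14.45 [0.45413425 0.05074956 0.07534162] yaw_y -91.02551941343287 d_tool [-0.0012444   0.00027532  0.05133893] [ 0.66242257 -0.9966773   0.52672087] 0.4023267462486604
```

View pics/c.png

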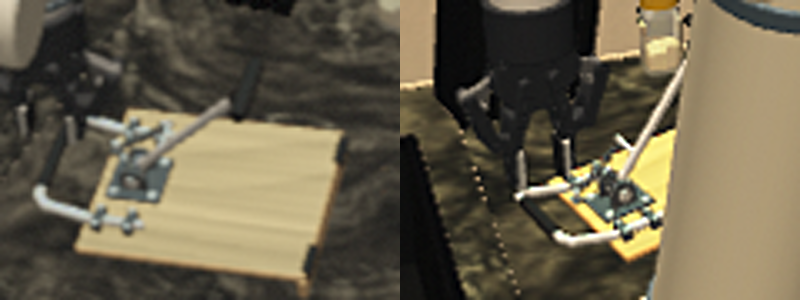

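Both halves show the fingers straddling the rail, left half at about (60,140). I'll lower and close.

>>> arm_command --rows '[[[0,0,0.015,0,-0.2],[0,0,0.015,0,-0.2],[0,0,0.01,0,-0.2],[0,0,0.007,0,-0.2],[0,0,0.004,0,-0.2],[0,0,0,0,-0.2],[0,0,0,0,-0.4],[0,0,0,0,-0.5],[0,0,0,0,-0.6],[0,0,0,0,-0.65]]]'

```text
time: 15.55
eef_pos: [0.4537, 0.0512, 0.0233]
tool_rot: [-0.001, 1.0, -0.009, 0.001]
wrist_force: [0.4, 1.8, 0.7]
gripper_width: 0.177
gripper_force: 1.1
```

>>> arm_command --rows '[[[0,0,0,0,-0.7],[0,0,0,0,-0.75],[0,0,0,0,-0.8],[0,0,0,0,-1],[0,0,0,0,-1],[0,0,0,0,-1],[0,0,0,0,-1],[0,0,0,0,-1],[0,0,0,0,-1],[0,0,0,0,-1]]]'

```text
time: 16.55
eef_pos: [0.4537, 0.0514, 0.0235]
tool_rot: [-0.001, 1.0, -0.009, 0.001]
wrist_force: [-1.4, 5.9, 5.4]
gripper_width: 0.117
gripper_force: 58.5
```

The rail is gripped. Next I'll compute the tipping path: pivot on the lip first, then on the bottom edge.

```bash
cat > path.py <<'E'
import numpy as np
from scipy.optimize import brentq
t=.1305; D=np.array([-.003,0.]); Rr=np.array([.2403,.0178])
def rot(e,p): # e elevation of board; returns (rear, up) of p
    u,w=p; return np.array([-u*np.cos(e)+w*np.sin(e), u*np.sin(e)+w*np.cos(e)])
def setup(uA):
    return np.array([uA,(-.034+np.sin(t)*uA)/np.cos(t)])
def traj(uA,es):
    A=setup(uA); B0=np.array([0,.034]); Ag=B0+rot(-t,A)
    f=brentq(lambda e: rot(e,D-A)[1],0.05,2.2); Dg=Ag+rot(f,D-A); out=[]
    for e in es:
        B=Ag-rot(e,A) if e<f else Dg-rot(e,D)
        out.append(np.r_[B+rot(e,Rr),B])
    return np.array(out),f
ef=np.radians(110)
if __name__=="__main__":
    uA=brentq(lambda a: traj(a,[ef])[0][0,2]-.018,.004,.08)
    es=np.linspace(-t,ef,46); o,f=traj(uA,es); print("uA",uA,"flat at",np.degrees(f),"start",o[0],"end",o[-1])
    d=np.diff(o[:,:2],axis=0)*1000
    for i in range(45): print(i//10+1,np.round(d[i],1),np.round(o[i+1]*1000),round(np.degrees(es[i+1])))
E
python3 path.py
```

```text
uA 0.03641674637007123 flat at 36.82286508213413 start [-0.24057303  0.02037843  0.          0.034     ] end [0.11691397 0.22253926 0.018      0.00281908]
1 [1.1 9.5] [-239.   30.    2.   32.] -5
1 [1.6 9.4] [-238.   39.    3.   31.] -2
1 [2.  9.3] [-236.   49.    4.   29.] 0
1 [2.4 9.2] [-233.   58.    6.   28.] 3
1 [2.8 9.1] [-231.   67.    7.   26.] 6
1 [3.3 9. ] [-227.   76.    8.   24.] 8
1 [3.7 8.8] [-224.   85.    9.   22.] 11
1 [4.1 8.6] [-220.   93.   10.   20.] 13
1 [4.4 8.4] [-215.  102.   11.   18.] 16
1 [4.8 8.2] [-210.  110.   12.   16.] 19
2 [5.2 8. ] [-205.  118.   12.   14.] 21
2 [5.6 7.8] [-200.  126.   13.   12.] 24
2 [5.9 7.5] [-194.  133.   13.   10.] 26
2 [6.2 7.2] [-187.  140.   14.    8.] 29
2 [6.6 6.9] [-181.  147.   14.    6.] 32
2 [6.9 6.6] [-174.  154.   14.    4.] 34
2 [7.2 6.4] [-167.  160.   15.    2.] 37
2 [7.5 8.2] [-159.  169.   15.    2.] 40
2 [7.9 7.9] [-152.  176.   15.    2.] 42
2 [8.2 7.5] [-143.  184.   15.    2.] 45
3 [8.5 7.1] [-135.  191.   15.    2.] 47
3 [8.9 6.7] [-126.  198.   15.    2.] 50
3 [9.2 6.3] [-117.  204.   15.    2.] 53
3 [9.4
[... 154 characters left out ...]
3  4.1] [-67. 229.  16.   3.] 66
3 [10.5  3.6] [-57. 233.  16.   3.] 68
3 [10.7  3.1] [-46. 236.  16.   3.] 71
4 [10.8  2.6] [-35. 238.  16.   3.] 73
4 [10.9  2.1] [-24. 240.  16.   3.] 76
4 [11.   1.6] [-13. 242.  16.   3.] 79
4 [11.1  1.1] [ -2. 243.  17.   3.] 81
4 [11.1  0.6] [  9. 244.  17.   3.] 84
4 [11.1  0.1] [ 20. 244.  17.   3.] 87
4 [11.1 -0.4] [ 31. 244.  17.   3.] 89
4 [11.1 -0.9] [ 42. 243.  17.   3.] 92
4 [11.  -1.4] [ 53. 241.  17.   3.] 94
4 [11.  -1.9] [ 64. 239.  17.   3.] 97
5 [10.9 -2.4] [ 75. 237.  17.   3.] 100
5 [10.7 -2.9] [ 86. 234.  18.   3.] 102
5 [10.6 -3.4] [ 96. 231.  18.   3.] 105
5 [10.4 -3.9] [107. 227.  18.   3.] 107
5 [10.2 -4.3] [117. 223.  18.   3.] 110
```

>>> arm_command --rows '[[[0,0.001,-0.0095,0,-1],[0,0.0016,-0.0094,0,-1],[0,0.002,-0.0093,0,-1],[0,0.0024,-0.0092,0,-1],[0,0.0028,-0.0091,0,-1],[0,0.0033,-0.009,0,-1],[0,0.0037,-0.0088,0,-1],[0,0.0041,-0.0086,0,-1],[0,0.0044,-0.0084,0,-1],[0,0.0048,-0.0082,0,-1]]]'

```text
time: 17.55
eef_pos: [0.4528, 0.0203, 0.113]
tool_rot: [-0.0, 1.0, -0.009, 0.0]
wrist_force: [0.5, 1.3, -2.5]
gripper_width: 0.113
gripper_force: 58.4
```

>>> arm_command --rows '[[[0,0.0052,-0.008,0,-1],[0,0.0056,-0.0078,0,-1],[0,0.0059,-0.0075,0,-1],[0,0.0062,-0.0072,0,-1],[0,0.0066,-0.0069,0,-1],[0,0.0069,-0.0066,0,-1],[0,0.0072,-0.0064,0,-1],[0,0.0075,-0.0082,0,-1],[0,0.0079,-0.0079,0,-1],[0,0.0082,-0.0075,0,-1]]]'

```text
time: 18.55
eef_pos: [0.4516, -0.0471, 0.1873]
tool_rot: [-0.0, 1.0, -0.009, 0.0]
wrist_force: [-0.1, 1.3, -0.6]
gripper_width: 0.111
gripper_force: 58.4
```

```bash
python3 - <<'E'
from h import *
np.set_printoptions(precision=3,suppress=True)
delta([.453,-.046,.186])
ims=[]
for n,(r0,c0) in {"top":(180,240),"scene":(170,240)}.items():
    im,d=imaging.camera(n); ims.append(cv2.resize(im[r0:r0+120,c0:c0+160,::-1],(400,300),interpolation=cv2.INTER_CUBIC))
    for r in imaging.masks_of(n,"stand")[:1]:
        P=mask_pts(n,r["pixels"],d); P=P[(P[:,0]>.36)&(P[:,0]<.55)]
        for y in np.arange(-.24,.06,.03):
            s=P[abs(P[:,1]-y)<.008]
            if len(s)>3: print(n,round(y,2),len(s),np.percentile(s[:,2],[5,50,95]))
cv2.imwrite("pics/e.png",np.hstack(ims))
E
```

```text
18.55 [ 0.452 -0.047  0.187] yaw_y -91.03851792046821 d_tool [ 0.001 -0.001  0.001] [-0.137  1.269 -0.616] 0.11130859021799505
top -0.24 24 [0.157 0.162 0.166]
top -0.21 323 [0.02  0.04  0.154]
top -0.18 291 [0.055 0.062 0.15 ]
top -0.15 301 [0.075 0.084 0.145]
top -0.12 331 [0.098 0.107 0.144]
top -0.09 312 [0.121 0.132 0.147]
top -0.06 70 [0.137 0.143 0.176]
scene -0.21 82 [0.011 0.017 0.044]
scene -0.18 15 [0.052 0.059 0.066]
```

View pics/e.png

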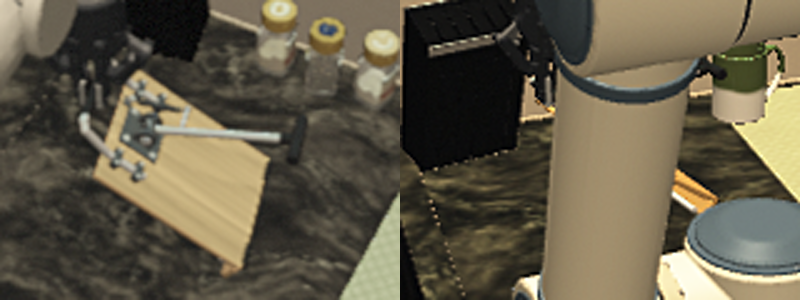

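```bash
cat >> h.py <<'E'
def board():
    im,d=imaging.camera("top"); hsv=cv2.cvtColor(im,cv2.COLOR_RGB2HSV).astype(int)
    reg=np.zeros(d.shape,bool);reg[170:300,230:380]=1
    b=reg&(hsv[...,1]>60)&(hsv[...,2]>110)&(hsv[...,0]>10)&(hsv[...,0]<28)
    P=mask_pts("top",b,d);P=P[(P[:,0]>.36)&(P[:,0]<.55)&(P[:,1]<.1)&(P[:,1]>-.36)&(P[:,2]>.004)&(P[:,2]<.23)]
    for _ in range(4):
        c=P.mean(0);n=np.linalg.svd(P-c)[2][2];r=(P-c)@n;k=abs(r)<max(.003,1.5*np.median(abs(r)));P=P[k]
    n*=np.sign(n[2]) or 1
    e=np.arctan2(-n[1],n[2]) # elevation, top at +y
    ud=np.array([0,np.cos(e),np.sin(e)]); q=(P-c)@ud
    lo,hi=np.percentile(q,[1,99]); s=robot.observe(); rail=s["eef_pos"]-[0,0,.0025]
    rr=np.array([.2403,.0178]); B=rail-rr[0]*ud-rr[1]*np.array([0,-np.sin(e),np.cos(e)])
    print("elev",np.degrees(e),"n",n,"len",hi-lo,"low end",c+lo*ud,"high",c+hi*ud,"B from rail",B,"N",len(P)); return im,d
E
python3 -c "
from h import *
np.set_printoptions(precision=3,suppress=True)
im,d=board()
r=imaging.masks_of('top','stand_leg')
for q in r[:2]:
  P=mask_pts('top',q['pixels'],d);print(q['p'],np.percentile(P,[5,50,95],0))
"
```

```text
elev 35.96973923251196 n [-0.014 -0.587  0.809] len 0.19618111923110398 low end [ 0.443 -0.227  0.027] high [ 0.443 -0.068  0.143] B from rail [ 0.452 -0.23   0.028] N 1820
0.9 [[ 0.427 -0.269  0.006]
 [ 0.452 -0.221  0.157]
 [ 0.574 -0.106  0.173]]
0.64 [[0.583 0.305 0.016]
 [0.597 0.325 0.068]
 [0.632 0.355 0.089]]
```

The board is at 36° instead of the modelled 45°. It pivots on the ledge's front corner at about (u≈0, w≈-34.5 mm), and its bottom slid rearward, to y≈-0.229. I'll re-plan with the corrected geometry and bring the bottom to y≈-0.21 at the end.

```bash
cat > path2.py <<'E'
import numpy as np
from path import rot,Rr
C=np.array([-.002,-.0345]);D=np.array([-.003,0.])
r0=np.radians
def rail(e,Bend=-.210,c0=-.209):
    f=r0(90); s=np.clip((e-r0(36))/(f-r0(36)),0,1)
    cend=Bend+.0345   # C y at upright
    cy=c0+(cend-c0)*s
    if e<f: B=np.array([-cy,0])-rot(e,C)
    else: B=np.array([-(Bend),0])+[-.0,0]-rot(e,D)+rot(f,D)*[1,0]
    p=B+rot(e,Rr); return np.array([-p[0],p[1],-B[0],B[1]])
es=np.radians(np.r_[36,np.linspace(38,110,38)])
P=np.array([rail(e) for e in es]); print(P[0])
for i in range(1,len(P)): print(i,round(np.degrees(es[i])),np.round(1000*(P[i-1,0]-P[i,0]),1),np.round(1000*(P[i,1]-P[i-1,1]),1),np.round(P[i],3))
E
python3 path2.py
```

```text
[-0.04371635  0.18473196 -0.22766056  0.02908666]
1 38 5.3 5.7 [-0.049  0.19  -0.227  0.028]
2 40 5.3 5.3 [-0.054  0.196 -0.227  0.028]
3 42 5.5 5.1 [-0.06   0.201 -0.227  0.027]
4 44 5.7 4.8 [-0.066  0.206 -0.227  0.026]
5 46 5.9 4.6 [-0.071  0.21  -0.226  0.025]
6 48 6.0 4.3 [-0.077  0.214 -0.226  0.025]
7 50 6.1 4.1 [-0.084  0.219 -0.226  0.024]
8 52 6.3 3.8 [-0.09   0.222 -0.225  0.023]
9 54 6.4 3.6 [-0.096  0.226 -0.225  0.022]
10 56 6.5 3.3 [-0.103  0.229 -0.224  0.021]
11 57 6.6 3.1 [-0.109  0.232 -0.224  0.02 ]
12 59 6.7 2.8 [-0.116  0.235 -0.223  0.019]
13 61 6.8 2.5 [-0.123  0.238 -0.223  0.018]
14 63 6.9 2.2 [-0.13   0.24  -0.222  0.017]
15 65 7.0 2.0 [-0.137  0.242 -0.221  0.016]
16 67 7.0 1.7 [-0.144  0.244 -0.221  0.015]
17 69 7.1 1.4 [-0.151  0.245 -0.22   0.014]
18 71 7.1 1.1 [-0.158  0.246 -0.219  0.013]
19 73 7.2 0.8 [-0.165  0.247 -0.218  0.012]
20 75 7.2 0.6 [-0.173  0.248 -0.218  0.011]
21 77 7.2 0.3 [-0.18   0.248 -0.217  0.01 ]
22 79 7.2 -0.0 [-0.187  0.248 -0.216  0.009]
23 81 7.2 -0.3 [-0.194  0.248 -0.215  0.007]
24 83 7.2 -0.6 [-0.201  0.247 -0.214  0.006]
25 85 7.2 -0.9 [-0.208  0.246 -0.213  0.005]
26 87 7.1 -1.2 [-0.216  0.245 -0.212  0.004]
27 89 7.1 -1.4 [-0.223  0.244 -0.211  0.003]
28 91 7.4 -0.4 [-0.23   0.243 -0.21   0.003]
29 92 8.2 -0.8 [-0.238  0.242 -0.21   0.003]
30 94 8.2 -1.1 [-0.247  0.241 -0.21   0.003]
31 96 8.2 -1.4 [-0.255  0.24  -0.21   0.003]
32 98 8.1 -1.7 [-0.263  0.238 -0.21   0.003]
33 100 8.1 -1.9 [-0.271  0.236 -0.211  0.003]
34 102 8.0 -2.2 [-0.279  0.234 -0.211  0.003]
35 104 7.9 -2.5 [-0.287  0.232 -0.211  0.003]
36 106 7.8 -2.7 [-0.295  0.229 -0.211  0.003]
37 108 7.7 -3.0 [-0.302  0.226 -0.211  0.003]
38 110 7.6 -3.3 [-0.31   0.223 -0.211  0.003]
```

>>> arm_command --rows '[[[0,0.003,-0.0057,0,-1],[0,0.0045,-0.0053,0,-1],[0,0.0055,-0.0051,0,-1],[0,0.0057,-0.0048,0,-1],[0,0.0059,-0.0046,0,-1],[0,0.006,-0.0043,0,-1],[0,0.0061,-0.0041,0,-1],[0,0.0063,-0.0038,0,-1],[0,0.0064,-0.0036,0,-1],[0,0.0065,-0.0033,0,-1]]]'

```text
time: 19.85
eef_pos: [0.4505, -0.103, 0.2311]
tool_rot: [-0.0, 1.0, -0.009, -0.0]
wrist_force: [0.0, -0.9, -5.9]
gripper_width: 0.112
gripper_force: 58.3
```

>>> arm_command --rows '[[[0,0.0066,-0.0031,0,-1],[0,0.0067,-0.0028,0,-1],[0,0.0068,-0.0025,0,-1],[0,0.0069,-0.0022,0,-1],[0,0.007,-0.002,0,-1],[0,0.007,-0.0017,0,-1],[0,0.0071,-0.0014,0,-1],[0,0.0071,-0.0011,0,-1],[0,0.0072,-0.0008,0,-1],[0,0.0072,-0.0006,0,-1]]]'

```text
time: 20.85
eef_pos: [0.4492, -0.1726, 0.2491]
tool_rot: [-0.0, 1.0, -0.009, -0.0]
wrist_force: [0.4, 0.5, -6.3]
gripper_width: 0.11
gripper_force: 58.3
```

```bash
python3 - <<'E'
from h import *
np.set_printoptions(precision=3,suppress=True)
im,d=board(); ims=[im]; delta([.453,-.173,.250])
im2,d2=imaging.camera("scene")
f=lambda m,r0,c0:cv2.resize(m[r0:r0+120,c0:c0+160,::-1],(400,300),interpolation=cv2.INTER_CUBIC)
cv2.imwrite("pics/g.png",np.hstack([f(im,170,260),f(im2,160,250)]))
for q in imaging.masks_of("scene","stand")[:1]:
    P=mask_pts("scene",q["pixels"],d2); P=P[(P[:,0]>.36)&(P[:,0]<.56)]
    for z in np.arange(.01,.24,.03):
        s=P[abs(P[:,2]-z)<.01]
        if len(s)>3: print(round(z,2),len(s),np.percentile(s[:,1],[5,50,95]))
E
```

```text
elev 43.721861375564515 n [-0.013 -0.691  0.723] len 0.1937722331489712 low end [ 0.438 -0.329  0.068] high [ 0.438 -0.189  0.202] B from rail [ 0.449 -0.335  0.068] N 1779
20.9 [ 0.449 -0.174  0.249] yaw_y -91.0923848172351 d_tool [ 0.004 -0.001 -0.001] [-1.472 -0.868 -4.328] 0.11035952549092029
0.01 22 [-0.433 -0.378 -0.367]
0.04 7 [-0.32  -0.318 -0.312]
0.07 125 [-0.33  -0.325 -0.311]
0.1 45 [-0.304 -0.293 -0.283]
0.13 46 [-0.271 -0.26  -0.25 ]
0.16 48 [-0.239 -0.228 -0.219]
0.19 323 [-0.383 -0.228 -0.189]
0.22 22 [-0.192 -0.187 -0.179]
```

View pics/g.png

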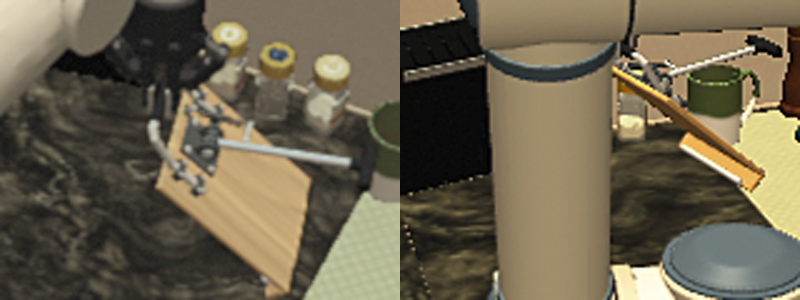

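The scene half shows the stand hanging from the rail at about 44°, lip in the air. Pad friction on the rail holds its angle, so it needs ground pressure to turn. That also lets me set it down without dragging: carry it forward (+y) and lower the lip where it belongs.

>>> arm_command --rows '[[[0,-0.008,0,0,-1],[0,-0.014,0,0,-1],[0,-0.016,0.002,0,-1],[0,-0.018,0.004,0,-1],[0,-0.018,0.006,0,-1],[0,-0.018,0.008,0,-1],[0,-0.018,0.007,0,-1],[0,-0.016,0.006,0,-1],[0,-0.01,0.004,0,-1],[0,-0.005,0.002,0,-1]]]'

```text
time: 22.0
eef_pos: [0.4518, -0.0298, 0.2103]
tool_rot: [0.0, 1.0, -0.008, 0.0]
wrist_force: [-1.1, -1.3, -3.1]
gripper_width: 0.11
gripper_force: 58.8
```

```bash
python3 - <<'E'
from h import *
np.set_printoptions(precision=3,suppress=True)
board(); delta([.453,-.032,.210])
E
```

```text
elev 44.53177976949705 n [-0.02  -0.701  0.713] len 0.19603549150078742 low end [ 0.443 -0.185  0.025] high [ 0.443 -0.045  0.163] B from rail [ 0.452 -0.188  0.027] N 1693
22.05 [ 0.452 -0.03   0.21 ] yaw_y -90.94712975879172 d_tool [0.001 0.002 0.   ] [-0.132  1.711 -1.411] 0.10914807270939948
```

```bash
python3 - <<'E'
import numpy as np
from path2 import rail
es=np.radians(np.r_[44.5,np.arange(46.5,113,2)])
P=np.array([rail(e,Bend=-.1985,c0=-.164) for e in es]);print("--");print(P[0])
for i in range(1,len(P)): print(round(np.degrees(es[i]),1),np.round(1000*(P[i-1,0]-P[i,0]),1),np.round(1000*(P[i,1]-P[i-1,1]),1),np.round(P[i],3))
E
```

```text
[-0.04371635  0.18473196 -0.22766056  0.02908666]
1 38 5.3 5.7 [-0.049  0.19  -0.227  0.028]
2 40 5.3 5.3 [-0.054  0.196 -0.227  0.028]
3 42 5.5 5.1 [-0.06   0.201 -0.227  0.027]
4 44 5.7 4.8 [-0.066  0.206 -0.227  0.026]
5 46 5.9 4.6 [-0.071  0.21  -0.226  0.025]
6 48 6.0 4.3 [-0.077  0.214 -0.226  0.025]
7 50 6.1 4.1 [-0.084  0.219 -0.226  0.024]
8 52 6.3 3.8 [-0.09   0.222 -0.225  0.023]
9 54 6.4 3.6 [-0.096  0.226 -0.225  0.022]
10 56 6.5 3.3 [-0.103  0.229 -0.224  0.021]
11 57 6.6 3.1 [-0.109  0.232 -0.224  0.02 ]
12 59 6.7 2.8 [-0.116  0.235 -0.223  0.019]
13 61 6.8 2.5 [-0.123  0.238 -0.223  0.018]
14 63 6.9 2.2 [-0.13   0.24  -0.222  0.017]
15 65 7.0 2.0 [-0.137  0.242 -0.221  0.016]
16 67 7.0 1.7 [-0.144  0.244 -0.221  0.015]
17 69 7.1 1.4 [-0.151  0.245 -0.22   0.014]
18 71 7.1 1.1 [-0.158  0.246 -0.219  0.013]
19 73 7.2 0.8 [-0.165  0.247 -0.218  0.012]
20 75 7.2 0.6 [-0.173  0.248 -0.218  0.011]
21 77 7.2 0.3 [-0.18   0.248 -0.217  0.01 ]
22 79 7.2 -0.0 [-0.187  0.248 -0.216  0.009]
23 81 7.2 -0.3 [-0.194  0.248 -0.215  0.007]
24 83 7.2 -0.6 [-0.201  0.247 -0.214  0.006]

[... 1474 characters left out ...]
0.6 [-0.184  0.247 -0.198  0.006]
84.5 8.6 -0.9 [-0.193  0.246 -0.198  0.005]
86.5 8.6 -1.2 [-0.201  0.245 -0.198  0.004]
88.5 8.5 -1.5 [-0.21   0.244 -0.198  0.003]
90.5 8.5 -0.5 [-0.218  0.243 -0.199  0.003]
92.5 8.5 -0.8 [-0.227  0.242 -0.199  0.003]
94.5 8.4 -1.1 [-0.235  0.241 -0.199  0.003]
96.5 8.4 -1.4 [-0.244  0.24  -0.199  0.003]
98.5 8.3 -1.7 [-0.252  0.238 -0.199  0.003]
100.5 8.3 -2.0 [-0.26   0.236 -0.199  0.003]
102.5 8.2 -2.3 [-0.269  0.234 -0.199  0.003]
104.5 8.1 -2.6 [-0.277  0.231 -0.199  0.003]
106.5 8.0 -2.9 [-0.285  0.228 -0.199  0.003]
108.5 7.9 -3.1 [-0.293  0.225 -0.199  0.003]
110.5 7.8 -3.4 [-0.3    0.222 -0.2    0.003]
112.5 7.7 -3.7 [-0.308  0.218 -0.2    0.003]
```

>>> arm_command --rows '[[[0,0.002,0.001,0,-1],[0,0.0036,-0.0015,0,-1],[0,0.0037,-0.002,0,-1],[0,0.0037,-0.0022,0,-1],[0,0.0038,-0.0021,0,-1],[0,0.0038,-0.002,0,-1],[0,0.0039,-0.0019,0,-1],[0,0.0039,-0.0019,0,-1],[0,0.0039,-0.0018,0,-1],[0,0.004,-0.0018,0,-1]]]'

```text
time: 23.05
eef_pos: [0.4511, -0.0678, 0.2262]
tool_rot: [-0.0, 1.0, -0.009, -0.0]
wrist_force: [-0.9, 0.1, -5.3]
gripper_width: 0.112
gripper_force: 58.7
```

```bash
python3 - <<'E'
from h import *
np.set_printoptions(precision=3,suppress=True)
board(); delta([.453,-.066,.228])
E
```

```text
elev 47.82177347956016 n [-0.016 -0.741  0.671] len 0.19672666431171204 low end [ 0.441 -0.213  0.032] high [ 0.441 -0.081  0.178] B from rail [ 0.451 -0.216  0.034] N 1651
23.1 [ 0.451 -0.068  0.227] yaw_y -91.0741241091105 d_tool [ 0.002 -0.002 -0.001] [ 0.343 -0.285 -3.855] 0.11447269000172444
```

Gravity can't overcome pad friction at full grip past about 45°. I'll lift the stand clear and ease the grip in small steps so it swings down toward hanging vertical, then re-grip and set it down.

>>> arm_command --rows '[[[0,0,-0.006,0,-1],[0,0,-0.007,0,-1],[0,0,-0.007,0,-1],[0,0,-0.007,0,-1],[0,0,-0.007,0,-1],[0,0,-0.006,0,-1],[0,0,0,0,-0.9],[0,0,0,0,-0.85],[0,0,0,0,-0.82],[0,0,0,0,-0.8]]]'

```text
time: 24.1
eef_pos: [0.4511, -0.0673, 0.2658]
tool_rot: [-0.0, 1.0, -0.009, -0.0]
wrist_force: [-0.4, -0.0, -5.6]
gripper_width: 0.111
gripper_force: 58.7
```

>>> arm_command --rows '[[[0,0,0,0,-0.795],[0,0,0,0,-0.79],[0,0,0,0,-0.79],[0,0,0,0,-0.785],[0,0,0,0,-0.785],[0,0,0,0,-0.78],[0,0,0,0,-0.78],[0,0,0,0,-0.78],[0,0,0,0,-0.78],[0,0,0,0,-0.78]]]'

```text
time: 25.1
eef_pos: [0.4512, -0.0673, 0.2663]
tool_rot: [-0.0, 1.0, -0.009, 0.0]
wrist_force: [0.6, 0.0, -4.9]
gripper_width: 0.11
gripper_force: 56.9
```

```bash
python3 - <<'E'
from h import *
np.set_printoptions(precision=3,suppress=True)
board(); delta([.453,-.066,.228])
E
```

```text
elev 48.0726359126135 n [-0.014 -0.744  0.668] len 0.19574037195483565 low end [ 0.442 -0.212  0.072] high [ 0.442 -0.081  0.217] B from rail [ 0.451 -0.215  0.073] N 1664
25.15 [ 0.451 -0.067  0.266] yaw_y -91.04331358021416 d_tool [ 0.002 -0.001  0.038] [ 0.729 -0.077 -4.715] 0.10856123976609636
```

>>> arm_command --rows '[[[0,0,0,0,-0.778],[0,0,0,0,-0.776],[0,0,0,0,-0.774],[0,0,0,0,-0.772],[0,0,0,0,-0.77],[0,0,0,0,-0.768],[0,0,0,0,-0.766],[0,0,0,0,-0.764],[0,0,0,0,-0.762],[0,0,0,0,-0.76]]]'

```text
time: 26.15
eef_pos: [0.4512, -0.0674, 0.2663]
tool_rot: [0.0, 1.0, -0.009, 0.0]
wrist_force: [0.2, 0.6, -5.0]
gripper_width: 0.123
gripper_force: 33.5
```

```bash
python3 - <<'E'
from h import *
np.set_printoptions(precision=3,suppress=True)
board(); delta([.453,-.066,.228]); print(robot.observe()["gripper_force"])
E
```

```text
elev 75.5588902200757 n [-0.025 -0.968  0.249] len 0.19615195396025326 low end [ 0.439 -0.108  0.023] high [ 0.439 -0.059  0.213] B from rail [ 0.451 -0.11   0.027] N 929
26.2 [ 0.451 -0.068  0.266] yaw_y -91.05368918546223 d_tool [ 0.002 -0.002  0.038] [ 0.026 -0.199 -6.14 ] 0.12369772221794433
33.51057171821594
```

>>> arm_command --rows '[[[0,0.003,0,0,-0.758],[0,0.008,0,0,-0.756],[0,0.013,0,0,-0.754],[0,0.016,0,0,-0.752],[0,0.018,0,0,-0.75],[0,0.018,0,0,-0.75],[0,0.016,0,0,-0.75],[0,0.012,0,0,-0.75],[0,0.006,0.002,0,-0.75],[0,0.002,0.002,0,-0.75]]]'

```text
time: 27.2
eef_pos: [0.449, -0.1801, 0.262]
tool_rot: [-0.0, 1.0, -0.01, -0.0]
wrist_force: [0.5, 0.6, -5.1]
gripper_width: 0.123
gripper_force: 24.1
```

```bash
python3 - <<'E'
from h import *
np.set_printoptions(precision=3,suppress=True)
board(); delta([.453,-.18,.25]); print(robot.observe()["gripper_force"])
E
```

```text
elev 75.81398666781172 n [-0.029 -0.969  0.245] len 0.19855716095208892 low end [ 0.436 -0.221  0.017] high [ 0.436 -0.172  0.21 ] B from rail [ 0.449 -0.221  0.022] N 675
27.25 [ 0.449 -0.18   0.262] yaw_y -91.0821646204326 d_tool [0.004 0.    0.011] [ 0.148 -0.009 -6.418] 0.12464489780275503
24.055558741092682
```

>>> arm_command --rows '[[[0,-0.004,0,0,-0.75],[0,-0.004,0.002,0,-0.75],[0,0,0.004,0,-0.75],[0,0,0.004,0,-0.75],[0,0,0.003,0,-0.75],[0,0.004,0,0,-0.75],[0,0.0043,0,0,-0.75],[0,0.0043,0,0,-0.75],[0,0.0043,0.0001,0,-0.75],[0,0.0043,0.0001,0,-0.75]]]'

```text
time: 28.25
eef_pos: [0.4493, -0.1928, 0.2559]
tool_rot: [0.002, 1.0, -0.009, 0.004]
wrist_force: [-6.3, 1.1, 19.2]
gripper_width: 0.125
gripper_force: 26.6
```

```bash
python3 - <<'E'
from h import *
np.set_printoptions(precision=3,suppress=True)
board(); delta([.453,-.193,.2495]); print(robot.observe()["gripper_force"])
E
```

```text
elev 81.22346586323326 n [-0.021 -0.988  0.153] len 0.19710292976066526 low end [ 0.431 -0.209  0.012] high [ 0.431 -0.179  0.207] B from rail [ 0.449 -0.213  0.013] N 511
28.3 [ 0.449 -0.193  0.256] yaw_y -91.05556465634825 d_tool [ 0.004 -0.001  0.006] [-7.276  0.37  21.278] 0.127359597596895
26.646438539028168
```

>>> arm_command --rows '[[[0,0.002,-0.003,0,-0.75],[0,0.005,-0.001,0,-0.75],[0,0.005,0,0,-0.75],[0,0.0055,0,0,-0.75],[0,0.0055,0.001,0,-0.75],[0,0.0055,0.001,0,-0.75],[0,0.0055,0.001,0,-0.75],[0,0.0055,0.001,0,-0.75],[0,0.006,0.0014,0,-0.75],[0,0.0065,0.0014,0,-0.75]]]'

```text
time: 29.3
eef_pos: [0.4482, -0.2462, 0.2519]
tool_rot: [0.004, 1.0, -0.01, 0.003]
wrist_force: [-6.9, -3.1, 18.5]
gripper_width: 0.127
gripper_force: 27.3
```

```bash
python3 - <<'E'
from h import *
np.set_printoptions(precision=3,suppress=True)
im,d=board(); delta([.453,-.245,.2462]); print(robot.observe()["gripper_force"])
im2,d2=imaging.camera("scene")
f=lambda m,r0,c0:cv2.resize(m[r0:r0+120,c0:c0+160,::-1],(400,300),interpolation=cv2.INTER_CUBIC)
cv2.imwrite("pics/i.png",np.hstack([f(im,160,270),f(im2,150,270)]))
for n,D in (("top",d),("scene",d2)):
  for q in imaging.masks_of(n,"stand")[:1]:
    P=mask_pts(n,q["pixels"],D); P=P[(P[:,0]>.36)&(P[:,0]<.56)]
    for z in np.arange(.01,.24,.03):
        s=P[abs(P[:,2]-z)<.008]
        if len(s)>3: print(n,round(z,2),len(s),np.percentile(s[:,1],[5,50,95]))
E
```

```text
elev -82.53365719476065 n [-0.036  0.991  0.13 ] len 0.20002839998710242 low end [ 0.424 -0.222  0.209] high [ 0.424 -0.196  0.011] B from rail [ 0.448 -0.296  0.485] N 225
29.35 [ 0.448 -0.247  0.252] yaw_y -91.14382608014799 d_tool [ 0.005 -0.002  0.006] [-6.717 -2.566 17.565] 0.12842598664763058
27.21277803182602
top 0.01 189 [-0.201 -0.193 -0.185]
top 0.04 22 [-0.345 -0.213 -0.207]
top 0.07 43 [-0.339 -0.325 -0.209]
top 0.1 34 [-0.311 -0.3   -0.211]
top 0.13 38 [-0.284 -0.266 -0.212]
top 0.16 62 [-0.256 -0.235 -0.215]
top 0.19 69 [-0.233 -0.226 -0.218]
top 0.22 16 [-0.239 -0.234 -0.229]
scene 0.01 167 [-0.211 -0.199 -0.184]
scene 0.04 146 [-0.215 -0.21  -0.207]
scene 0.07 158 [-0.234 -0.212 -0.209]
scene 0.1 159 [-0.294 -0.214 -0.211]
scene 0.13 155 [-0.22  -0.216 -0.213]
scene 0.16 157 [-0.222 -0.218 -0.215]
scene 0.19 156 [-0.223 -0.22  -0.217]
scene 0.22 34 [-0.245 -0.238 -0.233]
```

View pics/i.png

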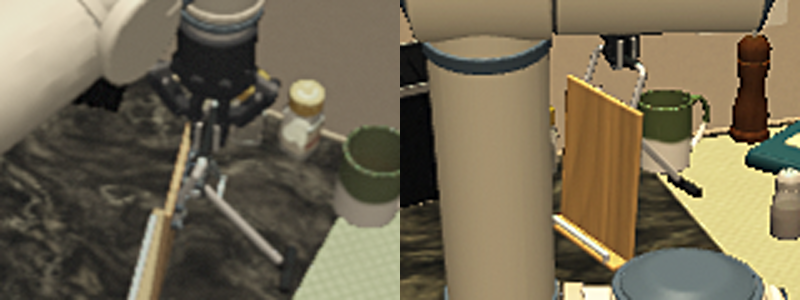

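The right half shows the stand upright, front face at about 94°, bottom at y≈-0.213, with the foot at (690,185) just off the mat. The rail has slid about 8 mm lower in the pads, so I'll correct the height and continue the lean.

>>> arm_command --rows '[[[0,0.006,-0.002,0,-0.75],[0,0.007,0,0,-0.75],[0,0.0075,0.001,0,-0.75],[0,0.0071,0.0015,0,-0.75],[0,0.0068,0.0019,0,-0.75],[0,0.0068,0.002,0,-0.75],[0,0.0068,0.002,0,-0.75],[0,0.004,0.0014,0,-0.75],[0,0.004,0.0014,0,-0.75],[0,0.003,0.001,0,-0.75]]]'

```text
time: 30.5
eef_pos: [0.447, -0.3035, 0.2352]
tool_rot: [-0.001, 1.0, -0.009, -0.0]
wrist_force: [1.2, -0.1, -0.6]
gripper_width: 0.127
gripper_force: 25.9
```

```bash
cat >> h.py <<'E'
def front():
    im,d=imaging.camera("scene"); s=robot.observe(); q=imaging.masks_of("scene","stand")[0]
    hsv=cv2.cvtColor(im,cv2.COLOR_RGB2HSV).astype(int)
    b=q["pixels"]&(hsv[...,1]>80)
    P=mask_pts("scene",b,d);P=P[(P[:,0]>.36)&(P[:,0]<.56)&(P[:,2]>.045)&(P[:,2]<.2)]
    for _ in range(4):
        A=np.c_[P[:,0]-.45,P[:,2],np.ones(len(P))];c=np.linalg.lstsq(A,P[:,1],rcond=None)[0];r=P[:,1]-A@c;P=P[abs(r)<.004]
    print("lean deg",np.degrees(np.arctan(-c[1])),"yaw",np.degrees(np.arctan(c[0])),"front y at z=0",c[2],"N",len(P),"ztop",P[:,2].max())
    for r in imaging.masks_of("scene","leg_foot")[:1]:
        Q=mask_pts("scene",r["pixels"],d);k=(Q[:,0]>.4)&(Q[:,0]<.5)&(Q[:,1]<-.3);Q=Q[k]
        if len(Q): print("foot",r["p"],np.percentile(Q,[5,50,95],0).tolist())
    print(s["eef_pos"],s["wrist_force"],s["gripper_force"]); return im,d
E
python3 - <<'E'
from h import *
np.set_printoptions(precision=3,suppress=True)
im,d=front(); delta([.453,-.304,.234])
E
```

```text
lean deg 17.320661698611666 yaw -0.5231961959076816 front y at z=0 -0.20754895371043414 N 1528 ztop 0.19946534235462332
foot 0.49 [[0.4190020466447528, -0.36045545673439705, 0.012179607543346304], [0.443394220560543, -0.35102747513077104, 0.023085612686697066], [0.4707395678633725, -0.32041361484921504, 0.07752470156375982]]
[ 0.447 -0.304  0.235] [ 0.484 -0.083 -0.394] 26.040008068084717
30.65 [ 0.447 -0.303  0.235] yaw_y -91.03696637977274 d_tool [0.006 0.001 0.001] [ 1.514  0.791 -1.35 ] 0.12426504077731412
```

>>> arm_command --rows '[[[0,0.0025,0.001,0,-0.75],[0,0.0025,0.001,0,-0.75],[0,0.002,0.001,0,-0.75],[0,0.002,0.001,0,-0.75],[0,0.0015,0.001,0,-0.75],[0,0,0.001,0,-0.75],[0,0,0,0,-0.75],[0,0,0,0,-0.75],[0,0,0,0,-0.75],[0,0,0,0,-0.75]]]'

```text
time: 31.65
eef_pos: [0.4475, -0.3138, 0.2331]
tool_rot: [0.001, 1.0, -0.009, 0.002]
wrist_force: [0.2, 4.0, 9.3]
gripper_width: 0.127
gripper_force: 26.8
```

```bash
python3 - <<'E'
from h import *
np.set_printoptions(precision=3,suppress=True)
im,d=front(); delta([.453,-.314,.2295])
im2,d2=imaging.camera("top")
f=lambda m,r0,c0:cv2.resize(m[r0:r0+105,c0:c0+140,::-1],(400,300),interpolation=cv2.INTER_CUBIC)
cv2.imwrite("pics/k.png",np.hstack([f(im2,180,290),f(im,165,310)]))
E
```

```text
lean deg 19.651735119307094 yaw -1.5225090631115041 front y at z=0 -0.20752348086338387 N 1422 ztop 0.19792738666552023
foot 0.47 [[0.4173943362222985, -0.3616149826011078, 0.005756217150568899], [0.4432483436771395, -0.3516689415945373, 0.018507026706362062], [0.4723049035073688, -0.3255833822285188, 0.07832099384587314]]
[ 0.447 -0.314  0.233] [-0.751  5.05   9.426] 26.83225929737091
31.8 [ 0.447 -0.314  0.233] yaw_y -90.99354021341459 d_tool [0.006 0.    0.004] [0.86  4.601 9.217] 0.12702932577089815
```

View pics/k.png

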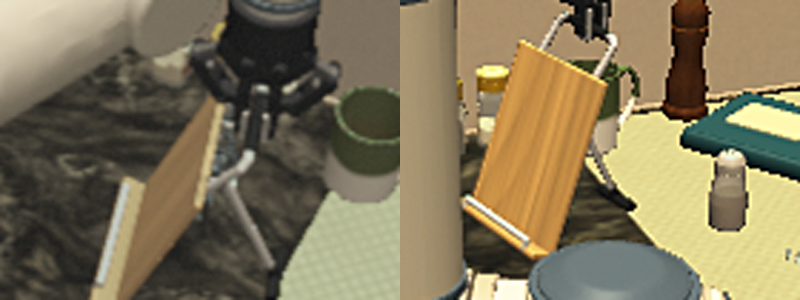

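It now leans 19.7° with the foot down by the mat edge (right half, (625,203)), under a light downward press. I'll tighten to full grip and check.

>>> arm_command --rows '[[[0,0,0,0,-0.76],[0,0,0,0,-0.77],[0,0,0,0,-0.78],[0,0,0,0,-0.8],[0,0,0,0,-0.9],[0,0,0,0,-1],[0,0,0,0,-1],[0,0,0,0,-1],[0,0,0,0,-1],[0,0,0,0,-1]]]'

```text
time: 32.85
eef_pos: [0.4475, -0.3137, 0.2332]
tool_rot: [0.001, 1.0, -0.009, 0.002]
wrist_force: [-1.0, 5.2, 9.6]
gripper_width: 0.115
gripper_force: 58.6
```

```bash
python3 - <<'E'
from h import *
np.set_printoptions(precision=3,suppress=True)
im,d=front(); delta([.453,-.314,.2295])
for t in("mug","salt","cookbook","jam"):
    for r in imaging.masks_of("scene",t)[:1]: print(t,r["p"],np.median(mask_pts("scene",r["pixels"],d),0))
E
```

```text
lean deg 19.828841817350217 yaw -0.9591869072540545 front y at z=0 -0.20677987522119004 N 1545 ztop 0.1979645730058236
foot 0.68 [[0.41760757746048455, -0.3623726958589553, 0.0032602839257032004], [0.4439852879110491, -0.35224975335199915, 0.020075368205491606], [0.4662566646115633, -0.32403509319327267, 0.08021910222655396]]
[ 0.447 -0.314  0.233] [-0.084  4.581  9.069] 58.58909726142883
33.0 [ 0.447 -0.314  0.233] yaw_y -90.99039547981721 d_tool [0.006 0.    0.004] [0.151 5.206 9.105] 0.11188464803625277
mug 0.8 [ 0.561 -0.438  0.06 ]
salt 0.66 [ 0.323 -0.416  0.05 ]
cookbook 0.98 [ 0.427 -0.609  0.03 ]
jam 0.89 [0.59  0.337 0.067]
```

```bash
python3 -c "
from bench import job
print(job.finish_job())"
```

```text
the job is handed in; nothing more can be done
None
```

The kickstand is open at its stop and the stand is on its bottom edge and foot, leaning about 20° with the rail fully gripped. However, it slid 10–15 mm while opening the leg and again during tipping, so I lifted it and set it down with the bottom edge about 15 mm behind its start (18 mm expected). The cookbook, mug, salt and jam were not touched.

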